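Dial the combination of the yellow standards lockbox

ROBOT

A 6-joint arm with a two-finger parallel gripper is mounted at the origin on a cart in front of the work surface, level with it; the furniture and walls round the work are solid. World frame = base frame: x ahead of the robot, y to its left, z up, the work surface at z = 0. Lengths are in m, angles in rad, forces in N, time in s.
With the tool pointing down it reaches from about 0.275 to 0.75 m from the base axis. Payload 10.2 kg.
Tool frame: the origin (TCP) lies midway between the tips of the shut fingers; the grasp point (between the pads) lies 19 mm behind it; z points along the fingers, y is the line along which they close (so a half turn about z gives the same grasp; the last joint's range is limited). The gripper opens to 85 mm and grips with 20 to 120 N. Pads are 22 mm wide; open, the fingers measure 114 mm over their backs; the gripper's body (76 mm by 85 mm) begins 54 mm behind the grasp point. The pads swing forward as they close: fully open they stand 13 mm farther back than shut.
Start: joints at [-1.506, 0.313, 1.498, -0, 1.331, -0.223], TCP at [0.149, -0.503, 0.231] pointing down, gripper open.
Joint ranges: [-2.94, 2.94], [-0.97, 2.17], [0.19, 2.56], [-1.23, 4.37], [0.02, 3.11], [-2.88, 2.88]. Speed limits (rad/s): [2.39, 2.39, 3.01, 3.14, 3.14, 3.14].

INTERFACE

Orientations are given as a 3x3 rotation matrix whose columns are the frame's x, y, z axes.
In Python, from workcell import robot gives the robot as it stands.
- The arm moves only by the tool play_rows, never from a script. Its argument "steps" is a list of rows, each a list of 6 numbers: the shift along the tool's x, y, z in m, then the turn, a rotation vector about the tool's x, y, z in degrees. In form: [[x, y, z, wx, wy, wz], ...]. A call has 1 to 12 rows; each row shifts and turns the commanded pose from where the row before left it, along the tool's axes as they then stand; what a row does not reach is not made up. A row lasts 1/12 s, in which the tool goes at most 41.7 mm and 7.16 degrees, less where a joint would pass 70% of its speed; a pose out of reach is approached as far as the arm can. A call with a gripper value outside its range is refused whole. "claw" is the opening in per cent of the stroke, from 0 (shut) to 100 (fully open), set as the call begins (left out, the last holds). The fingers move at their own pace and stop on an object; "squeeze" is the grip in N (left out, the last holds). Time passes only in rows, so rows that do not move let the fingers close. It gives the time, the measured TCP pose, the force, the opening and the grip force at its end, in the units of the state.
- robot.state(): the state, without advancing time (a new reading comes with each control period).
- robot.capture(name): name is "side" or "top" or "wrist"; returns a dict with "image" (384x512x3 uint8, red, green, blue), "fx", "fy", "cx", "cy" (pixels), "D" ([k1, k2, p1, p2, k3] as OpenCV has them; the pictures are not rectified), "view" (4x4, takes a point from world to camera coordinates). Camera axes: x right, y down, z forward; pixel columns grow to the right and rows downward; lengths in m; the calibration is good to about 2 mm. A picture is of the moment at which its call begins. There is no depth.
- robot.sign_off(): hands the job in; it is judged then, once.
Trained networks look in a picture, given as the dict that the camera call returned (one of the last four; its "shot" number tells which), for a name from the list of things; names that differ only in an ending like _2 or _b are one class to them, and where a whole thing is asked for, a point or a joint stands for the part that bears it (a point fixed in the world has none). Each returns a list of dicts, best first, with "score" (0 to 1); they miss things now and then, are a little off and sometimes report something else, mostly with a low value. They report only what shows in the picture. A call takes as long as a camera call.
- robot.recognise(picture, thing): "uv" ([column, row] in pixels, amid what is visible of it).
- robot.trace(picture, thing): "mask" (384x512 bool, what is visible of it) and "uv" ([column, row] in pixels, amid what is visible of it).
The state is a dict: "t": time; "joint_positions": joint angles; "joint_vel": joint speeds; "joint_efforts": joint torques, N m; "eef_pos": TCP position; "orientation": TCP orientation; "contact_force": force on the tool from outside, world axes, zero at the start; "ft_torque": the same for the moment, N m; "finger_gap": finger opening in m; "grasp_force": force on a finger pad.
Only numpy, scipy, OpenCV 4.12 (cv2) and the standard library are available. Lean on these libraries where they do the work, as an engineer would, in place of code of your own. Each camera call takes 0.05 s, during which the arm holds its last target. There are 200 camera calls.

TASK

Dial the combination on the yellow lockbox: turn its dial clockwise until the pointer is at the red mark and stop there for a moment, then counter-clockwise, passing the white mark, to the green mark and stop there for a moment, then clockwise again to the white mark, and let go. Do not overrun the red or the green mark by more than about 15 degrees, and leave the blue lockbox's dial as it is.

Things in the scene. Friction and masses are not known exactly. Their poses are not given: they have to be found in the camera images.
- yellow_lockbox: Yellow steel box fixed to the worktop, 110 (x) x 140 (y) x 74 mm high, z up; origin: centre of its underside. A dial turns about its z axis on the lid. Fixed black scale plate, radius 50, top at z 78 mm, with marks round the axis: white towards the box's +x (far side from the robot), red 40 deg clockwise of it seen from above (robot's right), green 40 deg counter-clockwise. Ticks every 10 deg.
- yellow_grip (a point): Point on the yellow box's dial axis, mid-height of the grip, 108 mm above the worktop; its x axis points along the pointer, z up. The dial is a dark metal disc, radius 32 mm, top 89 mm above the worktop, with an upright black grip bar centred on it: 46 mm long (along the pointer), 14 mm thick, top at 122 mm. An orange line on one end of bar and disc is the pointer.
- yellow_dial (a joint): Angle of the yellow lockbox's dial, rad: 0 with the pointer at white (along the box's +x), growing clockwise seen from above; +0.698 at red, -0.698 at green. End stops at +1.15 and -1.15. Light even friction (about 0.04 N m), no spring: stays where it is left. Starts anywhere from -0.45 to 0.40.
- blue_pointer (a point): Pointer end on the rim of the dial of the blue lockbox (same make and size, painted blue), 32 mm from that dial's axis, 89 mm above the worktop. That dial must not be turned. The two boxes may stand in either place.

How it is judged:
By the outcome, as a careful person would: the job done as asked, in the order asked, and still so for the second after the job is handed in, with the robot touching nothing.
It also fails if it takes over 42 s, if anything falls off the work surface, if the arm or the gripper's body presses on something with over 40 N, if the wrist force passes 120 N, or if a joint passes its speed limit or range.

## Working session

There is one attempt and no reset: what is moved stays moved. The work goes in short steps, Python scripts to look and compute and a tool call to move; the robot and the scene stay as the last step left them, time stands still between calls to the robot, and variables do not carry over. Pictures are saved under pics/ and viewed, at most 10 in all, crops included, and the job is handed in when it is done.

Besides the shell and the picture viewer there is one more tool, called by a JSON object that holds its "op" and its "data", one argument or row to a line. play_rows: Moves the arm, as the interface text tells. Its arguments: {"type":"object","properties":{"steps":{"type":"array"},"claw":{"type":"number"},"squeeze":{"type":"number"}},"required":["steps"]}

```bash
mkdir -p pics; cat > h.py <<'E'
import numpy as np, cv2
from workcell import robot
def ray(c,uv):
    K=np.array([[c['fx'],0,c['cx']],[0,c['fy'],c['cy']],[0,0,1]])
    n=cv2.undistortPoints(np.array([[uv]],float),K,np.array(c['D'],float))[0,0]
    V=np.array(c['view']);R=V[:3,:3];return -R.T@V[:3,3],R.T@np.array([n[0],n[1],1])
def atz(c,uv,z):
    o,d=ray(c,uv);return o+d*(z-o[2])/d[2]
def proj(c,P):
    K=np.array([[c['fx'],0,c['cx']],[0,c['fy'],c['cy']],[0,0,1]]);V=np.array(c['view'])
    return cv2.projectPoints(np.array(P,float).reshape(-1,3),cv2.Rodrigues(V[:3,:3])[0],V[:3,3],K,np.array(c['D'],float))[0][:,0]
E
python3 - <<'E'
from h import *
ims=[]
for n in ['top','side']:
    c=robot.capture(n);ims.append(c['image'][:,:,::-1])
    print(n,ray(c,[256,192])[0])
    for t,z in [('yellow_lockbox',.074),('yellow_grip',.108),('blue_pointer',.089)]:
        for r in robot.recognise(c,t)[:2]: print(t,r['score'],r['uv'],atz(c,r['uv'],z).round(4))
    cv2.imwrite('pics/%s.png'%n,ims[-1])
E
```

```text
top [0.4243673  0.03615011 1.20099055]
yellow_lockbox 0.7 [144.2, 194.7] [0.4769 0.3878 0.074 ]
yellow_grip 0.75 [144.2, 192.3] [0.4828 0.3775 0.108 ]
blue_pointer 0.62 [338.2, 182.2] [ 0.5292 -0.2325  0.089 ]
side [-0.26157176  0.14731706  1.47947578]
yellow_lockbox 0.77 [150.0, 234.2] [0.4677 0.3766 0.074 ]
yellow_grip 0.57 [149.1, 233.1] [0.4544 0.3736 0.108 ]
```

View pics/top.png

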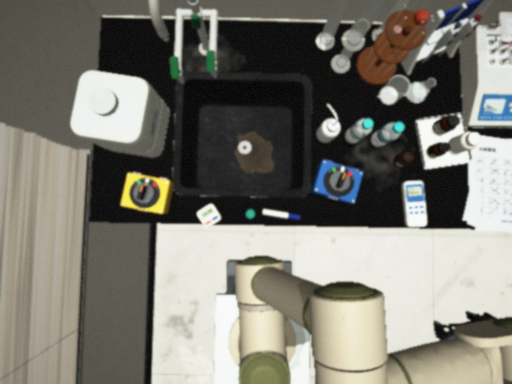

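View pics/side.png

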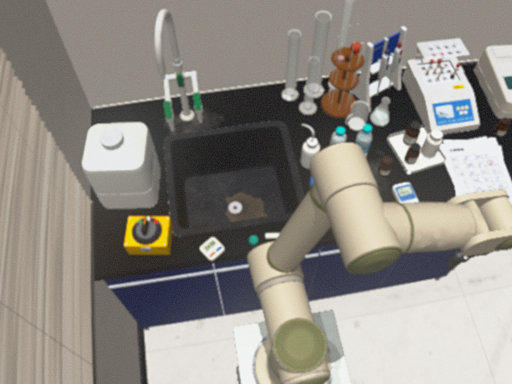

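The top picture shows the yellow box at about (146,193), left of the sink, and the blue one at (339,182). In the side picture the yellow box is at (149,235).

```bash
python3 - <<'E'
from h import *
im=cv2.imread('pics/top.png');s=cv2.imread('pics/side.png')
a=cv2.resize(im[165:221,112:182],None,fx=7,fy=7,interpolation=cv2.INTER_CUBIC)[:, :400]
f=lambda i,u,v:cv2.resize(i[v-28:v+28,u-28:u+28],(390,390),interpolation=cv2.INTER_CUBIC)
cv2.imwrite('pics/c.png',np.hstack([f(im,147,193),f(s,149,235)]))
s=robot.state();print(s['t'],np.round(s['orientation'],3),s['eef_pos'],s['finger_gap'])
c=robot.capture('wrist');V=np.array(c['view']);R=np.array(s['orientation'])
o=-V[:3,:3].T@V[:3,3];print('cam in tool',R.T@(o-s['eef_pos']),(R.T@V[:3,:3].T).round(2),c['fx'])
c=robot.capture('top')
m=robot.trace(c,'yellow_lockbox')[0]['mask'];print(m.sum(),cv2.minAreaRect(np.argwhere(m)[:,::-1].astype(np.float32)))
E
```

```text
0.4 [[ 0.959  0.284 -0.   ]
 [ 0.284 -0.959  0.   ]
 [ 0.    -0.    -1.   ]] [ 0.14900585 -0.50335902  0.23120667] 0.08555228266159363
cam in tool [ 0.08592519 -0.00087618 -0.14281593] [[ 0.   -0.95 -0.33]
 [ 1.    0.   -0.  ]
 [ 0.   -0.33  0.95]] 317.8186696607135
1598 ((147.729248046875, 192.263427734375), (47.91231918334961, 35.550106048583984), 12.094758033752441)
```

View pics/c.png

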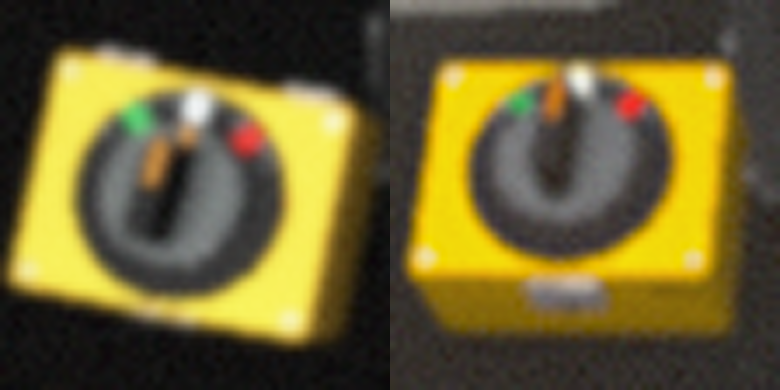

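The crop shows the yellow box yawed about -12°, with the pointer just counter-clockwise of white. I'll plan the transfer next, with tool x facing the robot so joint 6 stays in range.

```bash
cat >> h.py <<'E'
from scipy.spatial.transform import Rotation as Ro
def run(p,R,rows):
    p=np.array(p,float);R=np.array(R,float)
    for r in rows:
        p=p+R@np.array(r[:3]);R=R@Ro.from_rotvec(np.radians(r[3:])).as_matrix()
    return p,R
E
python3 - <<'E'
from h import *
s=robot.state();p=np.array(s['eef_pos']);R=np.array(s['orientation'])
t0=np.arctan2(p[1],p[0]);t1=np.arctan2(.375,.47)
w=4.2
for k in range(1,4):
    f=k/3;t=t0+(t1-t0)*f;r=.525+(.601-.525)*f
    g=np.array([r*np.cos(t),r*np.sin(t),.231+.05*f])
    A=np.zeros((3,3))
    Rr=R.copy()
    for i in range(12):A+=Rr;Rr=Rr@Ro.from_rotvec([0,0,-np.radians(w)]).as_matrix()
    row=np.append(np.linalg.solve(A,g-p),[0,0,-w]).round(4);print(row,np.linalg.norm(row[:3]))
    p,R=run(p,R,[row]*12);print(p,np.degrees(np.arctan2(R[1,0],R[0,0])))
E
```

```text
[ 2.94e-02  4.30e-03 -1.40e-03  0.00e+00  0.00e+00 -4.20e+00] 0.02974575599980609
[ 0.44409879 -0.32419915  0.24810554] 66.89222412205743
[ 2.90e-02  1.13e-02 -1.40e-03  0.00e+00  0.00e+00 -4.20e+00] 0.03115525637833847
[0.57544405 0.01274671 0.26490681] 117.29222412104465
[ 2.69e-02  1.82e-02 -1.30e-03  0.00e+00  0.00e+00 -4.20e+00] 0.032504461232267794
[0.46945772 0.37493949 0.28050649] 167.69222412097548
```

{"op": "play_rows", "data": {
  "steps": [
    [0.0294,0.0043,-0.0014,0,0,-4.2],
    [0.0294,0.0043,-0.0014,0,0,-4.2],
    [0.0294,0.0043,-0.0014,0,0,-4.2],
    [0.0294,0.0043,-0.0014,0,0,-4.2],
    [0.0294,0.0043,-0.0014,0,0,-4.2],
    [0.0294,0.0043,-0.0014,0,0,-4.2],
    [0.0294,0.0043,-0.0014,0,0,-4.2],
    [0.0294,0.0043,-0.0014,0,0,-4.2],
    [0.0294,0.0043,-0.0014,0,0,-4.2],
    [0.0294,0.0043,-0.0014,0,0,-4.2],
    [0.0294,0.0043,-0.0014,0,0,-4.2],
    [0.0294,0.0043,-0.0014,0,0,-4.2]
  ]
}}

```text
t: 1.55
eef_pos: [0.445, -0.3231, 0.248]
orientation: [[0.389, 0.921, -0.0], [0.921, -0.389, 0.0], [0.0, -0.0, -1.0]]
contact_force: [0.1, 0.2, 0.3]
finger_gap: 0.0853
grasp_force: 0.0
```

{"op": "play_rows", "data": {
  "steps": [
    [0.029,0.0113,-0.0014,0,0,-4.2],
    [0.029,0.0113,-0.0014,0,0,-4.2],
    [0.029,0.0113,-0.0014,0,0,-4.2],
    [0.029,0.0113,-0.0014,0,0,-4.2],
    [0.029,0.0113,-0.0014,0,0,-4.2],
    [0.029,0.0113,-0.0014,0,0,-4.2],
    [0.029,0.0113,-0.0014,0,0,-4.2],
    [0.029,0.0113,-0.0014,0,0,-4.2],
    [0.029,0.0113,-0.0014,0,0,-4.2],
    [0.029,0.0113,-0.0014,0,0,-4.2],
    [0.029,0.0113,-0.0014,0,0,-4.2],
    [0.029,0.0113,-0.0014,0,0,-4.2]
  ]
}}

```text
t: 2.55
eef_pos: [0.5755, 0.0143, 0.2648]
orientation: [[-0.462, 0.887, -0.0], [0.887, 0.462, 0.0], [0.0, -0.0, -1.0]]
contact_force: [0.3, -0.8, -0.9]
finger_gap: 0.0855
grasp_force: 0.0
```

{"op": "play_rows", "data": {
  "steps": [
    [0.0269,0.0182,-0.0013,0,0,-4.2],
    [0.0269,0.0182,-0.0013,0,0,-4.2],
    [0.0269,0.0182,-0.0013,0,0,-4.2],
    [0.0269,0.0182,-0.0013,0,0,-4.2],
    [0.0269,0.0182,-0.0013,0,0,-4.2],
    [0.0269,0.0182,-0.0013,0,0,-4.2],
    [0.0269,0.0182,-0.0013,0,0,-4.2],
    [0.0269,0.0182,-0.0013,0,0,-4.2],
    [0.0269,0.0182,-0.0013,0,0,-4.2],
    [0.0269,0.0182,-0.0013,0,0,-4.2],
    [0.0269,0.0182,-0.0013,0,0,-4.2],
    [0.0269,0.0182,-0.0013,0,0,-4.2],
    [0,0,0,0,0,0]
  ]
}}

```text
schema error: expected 1 to 12 rows
```

{"op": "play_rows", "data": {
  "steps": [
    [0.0269,0.0182,-0.0013,0,0,-4.2],
    [0.0269,0.0182,-0.0013,0,0,-4.2],
    [0.0269,0.0182,-0.0013,0,0,-4.2],
    [0.0269,0.0182,-0.0013,0,0,-4.2],
    [0.0269,0.0182,-0.0013,0,0,-4.2],
    [0.0269,0.0182,-0.0013,0,0,-4.2],
    [0.0269,0.0182,-0.0013,0,0,-4.2],
    [0.0269,0.0182,-0.0013,0,0,-4.2],
    [0.0269,0.0182,-0.0013,0,0,-4.2],
    [0.0269,0.0182,-0.0013,0,0,-4.2],
    [0.0269,0.0182,-0.0013,0,0,-4.2],
    [0.0269,0.0182,-0.0013,0,0,-4.2]
  ]
}}

```text
t: 3.55
eef_pos: [0.4686, 0.3762, 0.2803]
orientation: [[-0.978, 0.21, -0.0], [0.21, 0.978, -0.0], [0.0, -0.0, -1.0]]
contact_force: [-0.3, -0.1, 0.8]
finger_gap: 0.0851
grasp_force: 0.0
```

{"op": "play_rows", "data": {
  "steps": [
    [0,0,0,0,0,0],
    [0,0,0,0,0,0]
  ]
}}

```text
t: 3.72
eef_pos: [0.4687, 0.3759, 0.2806]
orientation: [[-0.977, 0.211, 0.0], [0.211, 0.977, -0.0], [-0.0, 0.0, -1.0]]
contact_force: [0.7, -0.1, -0.1]
finger_gap: 0.0854
grasp_force: 0.0
```

```bash
python3 - <<'E'
from h import *
c=robot.capture('wrist');cv2.imwrite('pics/w1.png',c['image'][:,:,::-1])
np.save('w1.npy',c,allow_pickle=True)
s=robot.state();print(s['t'],s['eef_pos'],s['joint_positions'])
for t,z in [('yellow_lockbox',.074),('yellow_grip',.108),('yellow_dial',.1)]:
    for r in robot.trace(c,t)[:2]: print(t,r['score'],r['uv'],atz(c,r['uv'],z).round(4),r['mask'].sum())
E
```

```text
3.7667 [0.46943583 0.37499122 0.28046018] [ 4.79334164e-01  4.58978630e-01  1.16231916e+00 -2.66144700e-04
  1.52028885e+00 -8.76653921e-01]
yellow_lockbox 0.68 [261.9, 167.9] [0.478  0.3895 0.074 ] 11871
yellow_grip 0.89 [264.0, 174.2] [0.4762 0.3909 0.108 ] 2693
yellow_dial 0.94 [262.7, 179.1] [0.4834 0.3884 0.1   ] 2718
```

View pics/w1.png

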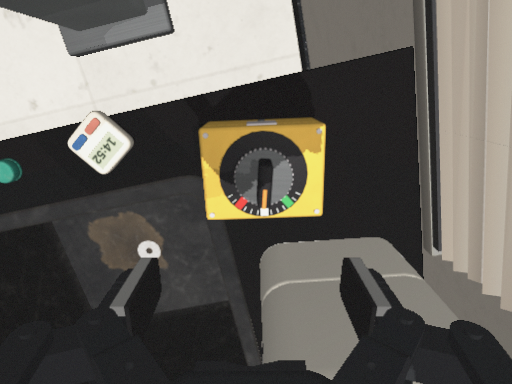

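The wrist picture shows the dial centred at about (264,176), with red at (241,203), white at (264,213), green at (288,202) and the orange pointer at about (265,198), close to white.

```bash
cat >> h.py <<'E'
from scipy.optimize import least_squares
def meas(c):
    im=c['image'].astype(int);h=cv2.cvtColor(c['image'],cv2.COLOR_RGB2HSV);H,S,V=[h[:,:,i].astype(int) for i in range(3)]
    ctr=robot.trace(c,'yellow_grip')[0]['uv']
    vv,uu=np.mgrid[:384,:512];near=np.hypot(uu-ctr[0],vv-ctr[1])<60
    out={}
    for n,m in dict(red=(S>150)&(V>110)&((H<5)|(H>172)),green=(S>120)&(V>90)&(H>45)&(H<80),orange=(S>150)&(V>120)&(H>=6)&(H<17),white=(S<50)&(V>190)).items():
        k,l,st,ce=cv2.connectedComponentsWithStats((m&near).astype(np.uint8))
        out[n]=sorted([(int(st[i,4]),ce[i].round(1).tolist()) for i in range(1,k) if st[i,4]>5],reverse=True)[:4]
    return ctr,out
E
python3 - <<'E'
from h import *
c=np.load('w1.npy',allow_pickle=True).item()
c=robot.capture('wrist')
ctr,o=meas(c);print(ctr,o)
im=c['image'][:,:,::-1]
cv2.imwrite('pics/w1c.png',cv2.resize(im[110:235,190:335],None,fx=4.5,fy=4.5,interpolation=cv2.INTER_CUBIC))
E
```

```text
[267.2, 175.9] {'red': [(89, [242.3, 201.2])], 'green': [(67, [289.1, 199.6])], 'orange': [(13, [267.9, 193.1]), (13, [264.1, 199.1])], 'white': [(58, [265.5, 209.9])]}
```

View pics/w1c.png

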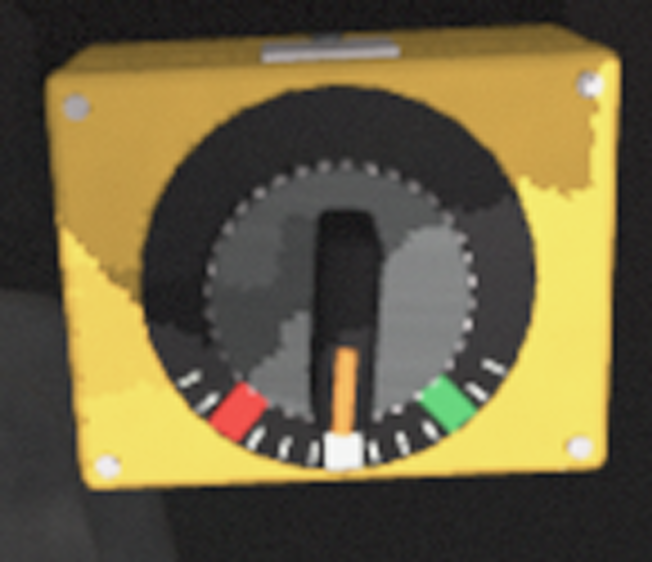

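```bash
python3 - <<'E'
from h import *
c=robot.capture('wrist')
cr=lambda a:np.array(a)/4.5+[190,110]-0.4
corn=cr([[48,77],[617,57],[605,468],[85,487]])   # near-left.. image: bottom=+x, right=+y
loc=[[-.055,-.07],[-.055,.07],[.055,.07],[.055,-.07]]
mk=np.array([[242.3,201.2],[265.5,209.9],[289.1,199.6]])
el=cr([[142,277],[536,277],[342,85],[342,470]])
def W(p,l,z):
    x,y,a=p[:3];R=np.array([[np.cos(a),-np.sin(a)],[np.sin(a),np.cos(a)]]);l=np.atleast_2d(l)@R.T+[x,y]
    return np.c_[l,np.full(len(l),z)]
t=np.radians([-40,0,40]);th=np.radians(np.arange(0,360,5))
def f(p,full=False):
    r1=proj(c,W(p,loc,.074))-corn
    r2=proj(c,W(p,p[3]*np.c_[np.cos(t),np.sin(t)],.078))-mk
    e=proj(c,W(p,.05*np.c_[np.cos(th),np.sin(th)],.078))
    r3=np.array([e[:,0].min()-el[0,0],e[:,0].max()-el[1,0],e[:,1].min()-el[2,1],e[:,1].max()-el[3,1]])
    if full: print(r1.round(1),r2.round(1),r3.round(1))
    return np.r_[r1.ravel()*.6,r2.ravel(),r3]
s=least_squares(f,[.478,.388,-.2,.045]);print(s.x,np.degrees(s.x[2]));f(s.x,True)
p=s.x
L=lambda uv,z:atz(c,uv,z)[:2]-p[:2]
# bar top far end: crop near edge mid, orange points: line on top
for uv,z in [(cr([350,213]),.122),(cr([346,352]),.122),(cr([344,425]),.122),(cr([344,430]),.089)]:
    d=L(uv,z);print(d.round(4),np.linalg.norm(d).round(4),'angle rel white ccw',np.degrees(np.arctan2(d[1],d[0])-p[2]).round(1))
print(proj(c,W(p,[[0,0],[.023,0],[-.023,0]],.122)),(proj(c,W(p,[[0,0]],.122))-[190,110])*4.5)
st=robot.state();print(st['eef_pos'],st['t'])
E
```

```text
[ 0.48540468  0.38973523 -0.1772617   0.04275193] -10.156347253417097
[[-1.4 -0.8]
 [ 1.8 -1.5]
 [ 0.6  1.4]
 [-1.2  1.4]] [[-0.4  0.5]
 [ 0.3 -1.1]
 [ 0.2  0.3]] [-0.7  0.7 -0.   0.5]
[-0.0279  0.0061] 0.0286 angle rel white ccw 177.8
[ 0.0026 -0.0009] 0.0027 angle rel white ccw -9.5
[ 0.0194 -0.0048] 0.02 angle rel white ccw -3.7
[ 0.0334 -0.006 ] 0.0339 angle rel white ccw -0.0
[[266.88482783 185.21677462]
 [267.37215709 206.790738  ]
 [266.37259043 162.59505162]] [[345.98172522 338.47548581]]
[0.47005394 0.37425659 0.28040188] 4.0667
```

```bash
python3 - <<'E'
from h import *
c=robot.capture('top')
for uv in [(140,157),(165,145),(75,140)]: print(atz(c,uv,0).round(3),atz(c,uv,.25).round(3))
s=robot.state();R=np.array(s['orientation']);p=np.array(s['eef_pos'])
for z in (.18,.097): print(R.T@(np.array([.4855,.39,z])-p), p)
E
```

```text
[0.61  0.431 0.   ] [0.571 0.349 0.25 ]
[0.654 0.347 0.   ] [0.606 0.282 0.25 ]
[0.665 0.659 0.   ] [0.615 0.529 0.25 ]
[-0.01183838  0.01859956  0.10044398] [0.46995396 0.3743766  0.28044557]
[-0.0118409   0.01860508  0.18344398] [0.46995396 0.3743766  0.28044557]
```

{"op": "play_rows", "data": {
  "steps": [
    [-0.003,0.0046,0.02,0,0,0],
    [-0.003,0.0046,0.02,0,0,0],
    [-0.003,0.0046,0.02,0,0,0],
    [-0.003,0.0046,0.02,0,0,0],
    [0,0,0.02,0,0,0],
    [0,0,0,0,0,0],
    [0,0,0,0,0,0]
  ]
}}

```text
t: 4.7
eef_pos: [0.4851, 0.39, 0.1803]
orientation: [[-0.977, 0.214, -0.001], [0.214, 0.977, -0.001], [0.001, -0.001, -1.0]]
contact_force: [0.2, -0.2, -0.1]
finger_gap: 0.0853
grasp_force: 0.0
```

```bash
python3 - <<'E'
from h import *
c=robot.capture('wrist');im=c['image'][:,:,::-1].copy()
p=np.array([.4854,.3897]);a=-.177
def q(r,t,z):return [p[0]+r*np.cos(a+t),p[1]+r*np.sin(a+t),z]
P=[q(.05,t,.078) for t in np.linspace(0,6.28,60)]+[q(.0427,np.radians(d),.078) for d in(-40,0,40)]+[q(r,0,.122) for r in np.linspace(-.023,.023,6)]
for u,v in proj(c,P): cv2.circle(im,(int(round(u)),int(round(v))),1,(255,0,255),-1)
cv2.imwrite('pics/w2.png',cv2.resize(im,(800,600)))
print(meas(c),robot.state()['eef_pos'],robot.state()['t'],proj(c,P[60:63]))
E
```

```text
([246.6, 193.5], {'red': [(147, [217.1, 231.2])], 'green': [(138, [281.4, 228.3])], 'orange': [(151, [246.2, 229.8])], 'white': [(50, [250.4, 245.0]), (10, [231.9, 241.0]), (9, [290.2, 224.6]), (9, [276.3, 236.2])]}) [0.48572114 0.3904539  0.182163  ] 4.8 [[216.93336975 230.45312081]
 [249.66862376 239.92514152]
 [281.58980325 228.2437309 ]]
```

View pics/w2.png

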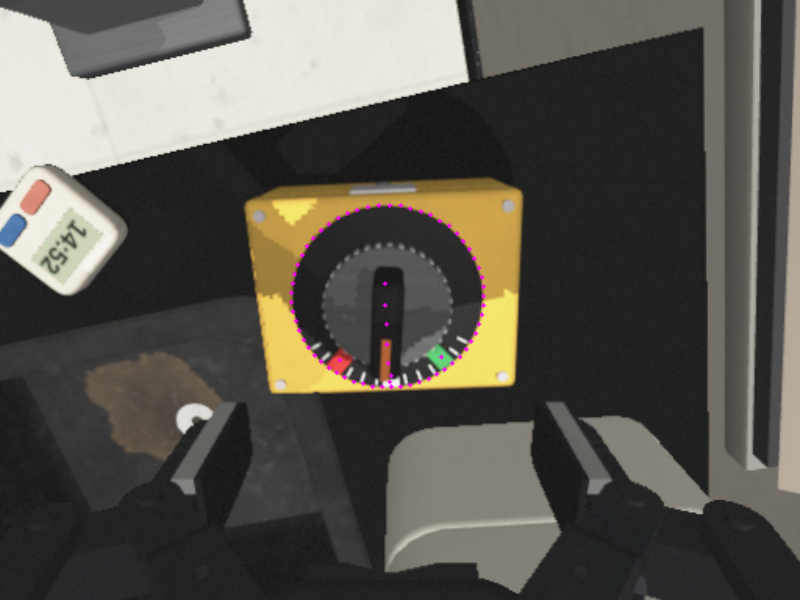

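The projected plate circle and marks lie on the picture. The pointer is about 2–3° clockwise of white.

{"op": "play_rows", "data": {
  "steps": [
    [0,0,0.02,0,0,0],
    [0,0,0.02,0,0,0],
    [0,0,0.02,0,0,0],
    [0,0,0.015,0,0,0],
    [0,0,0.007,0,0,0],
    [0,0,0,0,0,0]
  ]
}}

```text
t: 5.3
eef_pos: [0.4851, 0.3902, 0.0983]
orientation: [[-0.977, 0.213, -0.001], [0.213, 0.977, -0.0], [0.001, -0.001, -1.0]]
contact_force: [0.1, -0.6, -0.3]
finger_gap: 0.0852
grasp_force: 0.0
```

{"op": "play_rows", "data": {
  "steps": [
    [0,0,0,0,0,0],
    [0,0,0,0,0,0],
    [0,0,0,0,0,0],
    [0,0,0,0,0,0],
    [0,0,0,0,0,0],
    [0,0,0,0,0,0],
    [0,0,0,0,0,0],
    [0,0,0,0,0,0],
    [0,0,0,0,0,0],
    [0,0,0,0,0,0]
  ],
  "claw": 0,
  "squeeze": 30
}}

```text
t: 6.13
eef_pos: [0.4851, 0.3881, 0.0993]
orientation: [[-0.977, 0.213, -0.001], [0.213, 0.977, -0.005], [0.0, -0.005, -1.0]]
contact_force: [-4.1, -14.3, 9.0]
finger_gap: 0.0133
grasp_force: 33.8
```

{"op": "play_rows", "data": {
  "steps": [
    [0,-0.002,-0.001,0,0,0],
    [0,0,0,0,0,0],
    [0,0,0,0,0,4],
    [0,0,0,0,0,4],
    [0,0,0,0,0,4],
    [0,0,0,0,0,4],
    [0,0,0,0,0,4],
    [0,0,0,0,0,4],
    [0,0,0,0,0,4],
    [0,0,0,0,0,4]
  ]
}}

```text
t: 6.97
eef_pos: [0.4848, 0.3874, 0.0994]
orientation: [[-0.713, 0.701, -0.0], [0.701, 0.713, -0.002], [-0.001, -0.002, -1.0]]
contact_force: [1.4, -8.0, 0.2]
finger_gap: 0.0136
grasp_force: 32.9
```

{"op": "play_rows", "data": {
  "steps": [
    [0,0,0,0,0,3],
    [0,0,0,0,0,2],
    [0,0,0,0,0,1],
    [0,0,0,0,0,0],
    [0,0,0,0,0,0],
    [0,0,0,0,0,0]
  ]
}}

```text
t: 7.47
eef_pos: [0.4847, 0.3873, 0.0994]
orientation: [[-0.639, 0.77, -0.001], [0.77, 0.639, -0.003], [-0.001, -0.002, -1.0]]
contact_force: [0.3, -6.8, 1.0]
finger_gap: 0.0132
grasp_force: 32.9
```

```bash
python3 - <<'E'
from h import *
c=robot.capture('wrist');im=c['image'][:,:,::-1].copy()
p=np.array([.4854,.3897]);a=-.177
print(proj(c,[[p[0]+.0427*np.cos(a+t),p[1]+.0427*np.sin(a+t),.078] for t in np.radians([-40,0,40])]).round(0).tolist())
u,v=proj(c,[[*p,.089]])[0].astype(int);print(u,v)
v0=max(0,v-90);u0=max(0,u-110)
cv2.imwrite('pics/w3.png',cv2.resize(im[v0:v0+150,u0:u0+200],None,fx=4,fy=4,interpolation=cv2.INTER_CUBIC))
s=robot.state();R=np.array(s['orientation']);print(s['t'],np.degrees(np.arctan2(R[1,0],R[0,0])),s['eef_pos'],s['contact_force'],s['ft_torque'])
E
```

```text
[[250.0, 299.0], [295.0, 286.0], [323.0, 249.0]]
250 246
7.5167 129.68494413784165 [0.48473309 0.38727144 0.09939629] [-0.19635152 -7.0936068   0.5829239 ] [-1.1959363  -0.03586009 -0.05929544]
```

View pics/w3.png

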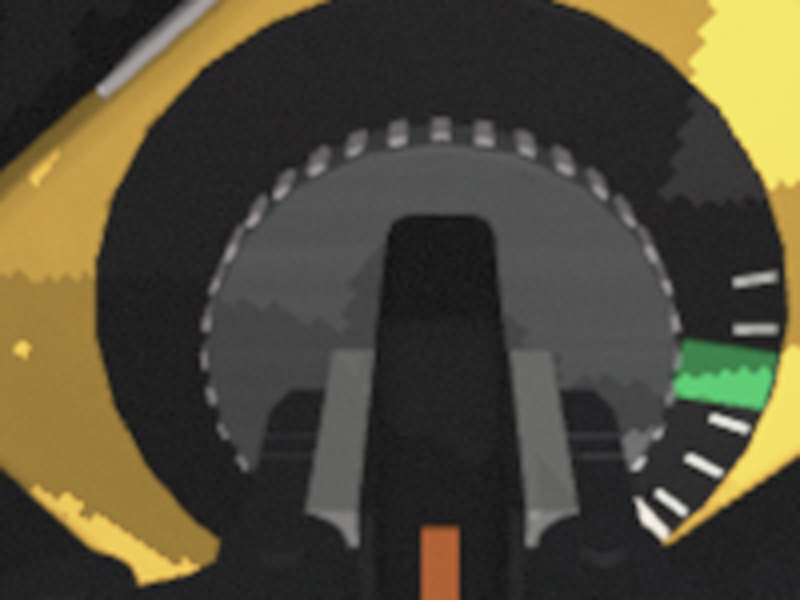

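The dial now points at red: the bar is aligned with the tool, and green sits where the model predicts within about 1°. I'll dwell a bit longer, then turn to green.

{"op": "play_rows", "data": {
  "steps": [
    [-0.0012,-0.001,0,0,0,0],
    [0,0,0,0,0,0],
    [0,0,0,0,0,0],
    [0,0,0,0,0,0],
    [0,0,0,0,0,0],
    [0,0,0,0,0,0],
    [0,0,0,0,0,0],
    [0,0,0,0,0,0],
    [0,0,0,0,0,0],
    [0,0,0,0,0,0]
  ]
}}

```text
t: 8.35
eef_pos: [0.4847, 0.3871, 0.0994]
orientation: [[-0.639, 0.769, 0.0], [0.769, 0.639, 0.0], [0.0, 0.0, -1.0]]
contact_force: [1.7, 5.1, -4.3]
finger_gap: 0.0133
grasp_force: 32.2
```

{"op": "play_rows", "data": {
  "steps": [
    [0,0,0,0,0,-2],
    [0,0,0,0,0,-4],
    [0,0,0,0,0,-4],
    [0,0,0,0,0,-4],
    [0,0,0,0,0,-4],
    [0,0,0,0,0,-4],
    [0,0,0,0,0,-4],
    [0,0,0,0,0,-4],
    [0,0,0,0,0,-4],
    [0,0,0,0,0,-4]
  ]
}}

```text
t: 9.18
eef_pos: [0.485, 0.3876, 0.0995]
orientation: [[-0.978, 0.21, 0.001], [0.21, 0.978, 0.002], [-0.001, 0.002, -1.0]]
contact_force: [3.6, 8.6, -6.1]
finger_gap: 0.0131
grasp_force: 31.9
```

{"op": "play_rows", "data": {
  "steps": [
    [0,0,0,0,0,-4],
    [0,0,0,0,0,-4],
    [0,0,0,0,0,-4],
    [0,0,0,0,0,-4],
    [0,0,0,0,0,-4],
    [0,0,0,0,0,-4],
    [0,0,0,0,0,-4],
    [0,0,0,0,0,-4],
    [0,0,0,0,0,-4],
    [0,0,0,0,0,-4],
    [0,0,0,0,0,-2],
    [0,0,0,0,0,0]
  ]
}}

```text
t: 10.18
eef_pos: [0.4848, 0.3882, 0.0995]
orientation: [[-0.868, -0.497, 0.001], [-0.497, 0.868, 0.003], [-0.003, 0.002, -1.0]]
contact_force: [3.4, 11.9, -8.2]
finger_gap: 0.0134
grasp_force: 31.8
```

{"op": "play_rows", "data": {
  "steps": [
    [0,0,0,0,0,0],
    [0,0,0,0,0,0],
    [0,0,0,0,0,0],
    [0,0,0,0,0,0]
  ]
}}

```text
t: 10.52
eef_pos: [0.4848, 0.3882, 0.0995]
orientation: [[-0.869, -0.495, 0.001], [-0.495, 0.869, 0.003], [-0.003, 0.002, -1.0]]
contact_force: [2.9, 10.8, -6.9]
finger_gap: 0.0136
grasp_force: 31.8
```

```bash
python3 - <<'E'
from h import *
c=robot.capture('wrist');im=c['image'][:,:,::-1].copy()
p=np.array([.4854,.3897]);a=-.177
print(((proj(c,[[p[0]+.0427*np.cos(a+t),p[1]+.0427*np.sin(a+t),.078] for t in np.radians([-40,0,40])])-[140,156])*4).round(0).tolist())
cv2.imwrite('pics/w4.png',cv2.resize(im[156:306,140:340],None,fx=4,fy=4,interpolation=cv2.INTER_CUBIC))
s=robot.state();R=np.array(s['orientation']);print(s['t'],np.degrees(np.arctan2(R[1,0],R[0,0])),s['eef_pos'],s['contact_force'],s['ft_torque'],s['joint_positions'])
E
```

```text
[[154.0, 375.0], [262.0, 522.0], [443.0, 576.0]]
10.5667 -150.3029543724696 [0.48482505 0.38823823 0.09946318] [ 3.86861024 10.91388602 -6.9038309 ] [ 2.05375169 -0.62907227  0.02896542] [ 0.48593764  0.64146239  1.35077273  0.00242035  1.14687796 -1.60416546]
```

View pics/w4.png

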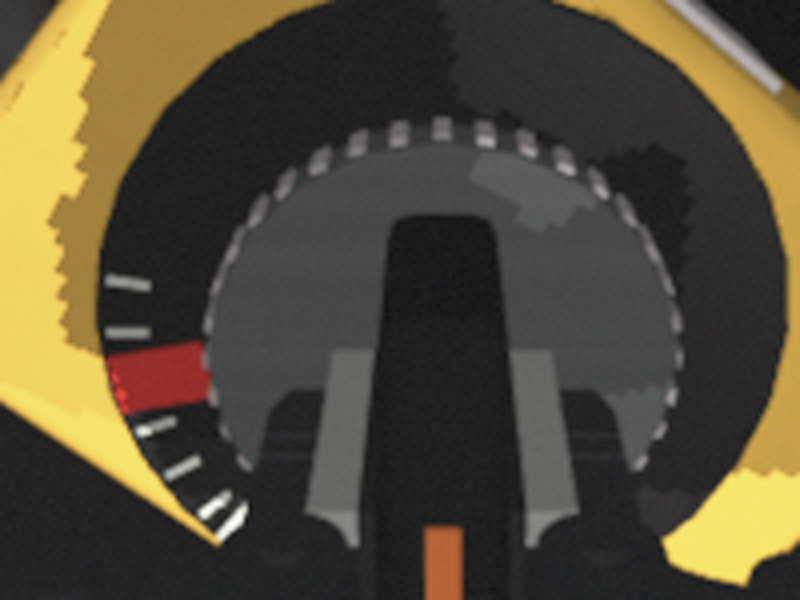

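Red sits at the mirror image of the earlier green position, so the dial is at green. I'll dwell, then return 40° to white.

{"op": "play_rows", "data": {
  "steps": [
    [-0.0004,0.0007,0,0,0,0],
    [0,0,0,0,0,0],
    [0,0,0,0,0,0],
    [0,0,0,0,0,0],
    [0,0,0,0,0,0],
    [0,0,0,0,0,0],
    [0,0,0,0,0,0],
    [0,0,0,0,0,0]
  ]
}}

```text
t: 11.23
eef_pos: [0.4848, 0.3883, 0.0994]
orientation: [[-0.869, -0.495, 0.001], [-0.495, 0.869, 0.002], [-0.001, 0.001, -1.0]]
contact_force: [2.1, 7.6, -5.0]
finger_gap: 0.0137
grasp_force: 32.0
```

{"op": "play_rows", "data": {
  "steps": [
    [0,0,0,0,0,2],
    [0,0,0,0,0,4],
    [0,0,0,0,0,4],
    [0,0,0,0,0,4],
    [0,0,0,0,0,4],
    [0,0,0,0,0,4],
    [0,0,0,0,0,4],
    [0,0,0,0,0,4],
    [0,0,0,0,0,4],
    [0,0,0,0,0,4],
    [0,0,0,0,0,2],
    [0,0,0,0,0,0]
  ]
}}

```text
t: 12.23
eef_pos: [0.485, 0.3877, 0.0995]
orientation: [[-0.983, 0.181, 0.001], [0.181, 0.983, 0.0], [-0.001, 0.0, -1.0]]
contact_force: [3.0, 3.8, -3.6]
finger_gap: 0.0132
grasp_force: 32.1
```

{"op": "play_rows", "data": {
  "steps": [
    [0,0,0,0,0,0],
    [0,0,0,0,0,0],
    [0,0,0,0,0,0],
    [0,0,0,0,0,0],
    [0,0,0,0,0,0],
    [0,0,0,0,0,0]
  ]
}}

```text
t: 12.73
eef_pos: [0.485, 0.3877, 0.0995]
orientation: [[-0.984, 0.179, 0.001], [0.179, 0.984, 0.0], [-0.001, 0.0, -1.0]]
contact_force: [2.3, 3.3, -5.0]
finger_gap: 0.0132
grasp_force: 32.1
```

{"op": "play_rows", "data": {
  "steps": [
    [0,0,0,0,0,0],
    [0,0,0,0,0,0],
    [0,0,0,0,0,0],
    [0,0,0,0,0,0],
    [0,0,0,0,0,0],
    [0,0,0,0,0,0],
    [0,0,0,0,0,0],
    [0,0,0,0,0,0]
  ],
  "claw": 100
}}

```text
t: 13.4
eef_pos: [0.4847, 0.3876, 0.0995]
orientation: [[-0.984, 0.179, -0.0], [0.179, 0.984, -0.0], [0.0, -0.0, -1.0]]
contact_force: [-0.3, 0.1, 0.1]
finger_gap: 0.0851
grasp_force: 0.0
```

{"op": "play_rows", "data": {
  "steps": [
    [0,0,-0.01,0,0,0],
    [0,0,-0.02,0,0,0],
    [0,0,-0.03,0,0,0],
    [0,0,-0.03,0,0,0],
    [0,0,-0.03,0,0,0],
    [0,0,-0.02,0,0,0],
    [0,0,0,0,0,0],
    [0,0,0,0,0,0],
    [0,0,0,0,0,0]
  ]
}}

```text
t: 14.15
eef_pos: [0.4844, 0.3874, 0.2388]
orientation: [[-0.984, 0.179, -0.001], [0.179, 0.984, -0.001], [0.001, -0.001, -1.0]]
contact_force: [0.7, 1.1, -0.8]
finger_gap: 0.0856
grasp_force: 0.0
```

```bash
python3 - <<'E'
from h import *
c=robot.capture('wrist');im=c['image'][:,:,::-1].copy()
cv2.imwrite('pics/w5.png',cv2.resize(im[120:245,190:335],None,fx=4.5,fy=4.5,interpolation=cv2.INTER_CUBIC))
print(meas(c));s=robot.state();print(s['t'],s['contact_force'],s['eef_pos'])
E
```

```text
([252.3, 175.4], {'red': [(118, [224.4, 204.6])], 'green': [(93, [277.2, 204.4])], 'orange': [(87, [250.5, 200.6])], 'white': [(72, [251.0, 215.5]), (7, [289.3, 195.3]), (6, [258.5, 216.0]), (6, [243.3, 215.2])]})
14.25 [-0.43608413  0.02281547 -0.80418438] [0.48433427 0.38740383 0.23829174]
```

View pics/w5.png

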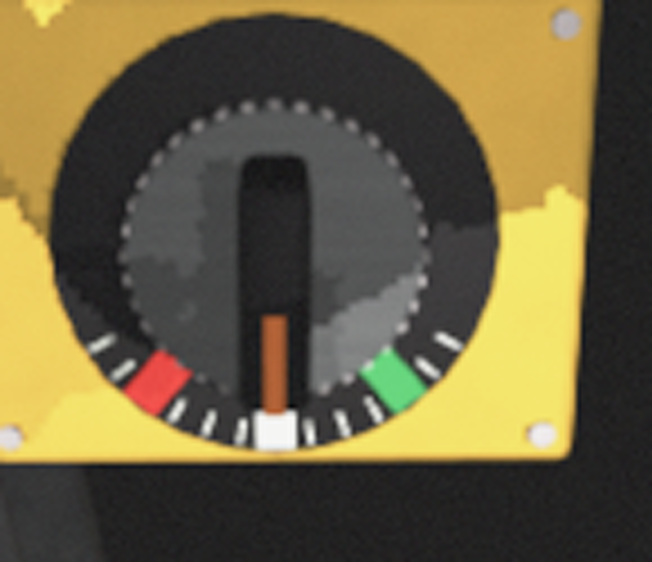

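The orange line at (250.5,200) is in line with the white mark at (251,215), and the gripper is clear of the box.

```bash
python3 -c "
from workcell import robot
print(robot.sign_off())"
```

```text
the job is handed in; nothing more can be done
None
```

I dialled the yellow lockbox red, then green, then white, stopping for over a second at red and about a second at green. The last picture shows its pointer on white with the gripper clear of the box. The arm never touched the blue dial, and I handed the job in at about 14 s on the robot's clock.

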